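# Nip a glued carton in the press with the inner knob only

## Robot

A 6-joint arm with a two-finger parallel gripper is mounted at the origin on a cart in front of the work surface, level with it; the furniture and walls round the work are solid. World frame = base frame: x ahead of the robot, y to its left, z up, the work surface at z = 0. Lengths are in m, angles in rad, forces in N, time in s.
With the tool pointing down it reaches from about 0.325 to 0.85 m from the base axis. Payload 15.5 kg.
Tool frame: the origin (TCP) lies midway between the tips of the shut fingers; the grasp point (between the pads) lies 19 mm behind it; z points along the fingers, y is the line along which they close (so a half turn about z gives the same grasp; the last joint's range is limited). The gripper opens to 91 mm and grips with 3 to 60 N. Pads are 32 mm wide; open, the fingers measure 118 mm over their backs; the gripper's body (76 mm by 178 mm) begins 60 mm behind the grasp point.
Start: joints at [-1.206, 0.494, 1.345, -0, 1.302, -0.096], TCP at [0.277, -0.56, 0.214] pointing down, gripper open.
Joint ranges: [-2.91, 2.91], [-0.82, 2.16], [0.22, 2.67], [-1.22, 4.37], [0.12, 2.79], [-3.08, 3.08]. Speed limits (rad/s): [1.89, 1.89, 2.57, 3.01, 3.01, 3.01].

## Interface

Orientations are given as a 3x3 rotation matrix whose columns are the frame's x, y, z axes.
In Python, from station import * gives the robot as it stands. The module is installed in compiled form; this text tells all that it offers.
- The arm moves only by the tool send_rows, never from a script. Its argument "plan" is a list of rows, each a list of 4 numbers: the shift along the tool's x, y, z in mm, then the turn about the tool's z in degrees. In form: [[tx, ty, tz, yaw], ...]. A call has 1 to 12 rows; each row shifts and turns the commanded pose from where the row before left it, along the tool's axes as they then stand; what a row does not reach is not made up. A row lasts 1/12 s, in which the tool goes at most 41.7 mm and 7.16 degrees, less where a joint would pass 70% of its speed; a pose out of reach is approached as far as the arm can. A call is refused whole if a number of a shift passes 41.7 or a number of a turn 7.16, either way. A call with a gripper value outside its range is refused whole. "grip" is the closure, from 0 (fully open) to 1 (shut), set as the call begins (left out, the last holds). The fingers move at their own pace and stop on an object; "grip_force" is the grip in N (left out, the last holds). Time passes only in rows, so rows that do not move let the fingers close. It gives the time, the measured TCP pose, the force, the opening and the grip force at its end, in the units of the state.
- read_state(): the state, without advancing time (a new reading comes with each control period).
- read_camera(name): name is "side" or "top"; returns the picture (400x640x3 uint8, red, green, blue); there is no depth.
- camera_info(name): a dict with "fx", "fy", "cx", "cy" (pixels), "camera_from_world" (4x4, takes a point from world to camera coordinates). Camera axes: x right, y down, z forward; pixel columns grow to the right and rows downward; lengths in m; the calibration is good to about 2 mm. A picture is of the moment at which its call begins. camera_info takes no time and is no camera call.
- finish_job(): hands the job in; it is judged then, once.
The state is a dict: "time_s": time; "joint_positions": joint angles; "joint_vel": joint speeds; "joint_torque": joint torques, N m; "eef_pos": TCP position; "eef_rot": TCP orientation; "contact_force": force on the tool from outside, world axes, zero at the start; "moment": the same for the moment, N m; "opening": finger opening in m; "grip_force": force on a finger pad.
Only numpy, scipy, OpenCV 4.12 (cv2) and the standard library are available. Lean on these libraries where they do the work, as an engineer would, in place of code of your own. Each camera call takes 0.05 s, during which the arm holds its last target. There are 200 camera calls.

## Task

The small carton on the nipping press has a freshly glued end flap. Slide it along its channel fully home against the back stop, then turn only the small inner knob clockwise until the foot nips the carton firmly but gently (about 12 N; it crushes at 22 N), and let go. Do not drag the outer ring round, its setting is someone else's, and do not knock away the eraser and the staple remover beside the press.

Things in the scene. Friction and masses are not known exactly. Their poses are not given: they have to be found in the camera images.
- press: Small grey nipping press, fixed. Origin on the worktop under the spindle axis; +x runs along the loading channel from its open front to the back stop, z up. Base plate x -116 to +50 mm, 96 mm wide, 8 mm thick. Two rails, 58 mm apart inside, 8 mm high above the plate, x -115 to +14, form the channel. From x = -32 mm forward nothing stands above it.
- back_stop (a point): Middle of the back stop: the upright front face, at x = +14 mm in the press frame, of the grey column (60 mm wide) that carries the overhanging head. This point is 18 mm above the worktop.
- press_head: Grey overhanging head, fixed on the column; origin and axes as the press. Arm 46 mm wide, x -32 to +46, z 46 to 58 mm. Under it a round foot, 24 mm across, on the spindle axis, hangs 1.5 to 6.5 mm above the carton's top at the start (each time different). On top sit two dark steel controls on one vertical axis: a wide flat outer ring and a small inner knob.
- knob_top (a point): Centre of the top of the small inner knob, 86 mm above the worktop, on the spindle axis; a fixed point that does not turn. The knob is round, finely fluted, 20 mm across, and stands 18 mm above the ring's flat top. Clockwise from above lowers the foot 5 mm per rad; the knob keeps its height and stays where it is left. Turning it freely takes about 0.08 N m.
- spindle_axis (a point): Point on the spindle axis at the arm's underside, 46 mm up. The sprung foot meets the carton after 0.3 to 1.3 rad of knob turn (each time different). From there each rad adds 50 N of nip and 0.25 N m of knob torque (5 mN m per newton) to the free-turning torque. Read it while turning slowly: friction hides it in a hand that has stopped or overshot. At least 1 rad of travel is left.
- ring_mark (a point): A point on the flat top of the outer ring, 25 mm from the axis, 68 mm above the worktop; it goes round with the ring. The ring is 54 mm across, 8 mm thick, and turns very easily (0.012 N m): anything that rubs on its top or rim drags it.
- carton: Closed paper-clip carton, 75 mm long, 52 mm wide, 20 mm high, 50 g, lying in the channel on the base plate with its long side along the channel. Origin at the centre of its underside; its own y axis runs along its length. Fully home, its origin lies at x = -24 mm in the press frame and it sticks 62 mm out in front of the spindle axis; it starts 15 to 45 mm short of that.
- eraser: Eraser, 23 x 52 x 13 mm, loose on the worktop to the left of the press (+y). Origin at the centre of its underside.
- staple_remover: Claw staple remover, 39 x 56 x 20 mm, loose on the worktop to the right of the press (-y). Origin at the centre of its underside.

How it is judged:
By the outcome, as a careful person would: the job done as asked, in the order asked, and still so for the second after the job is handed in, with the robot touching nothing.
It also fails if it takes over 64 s, if anything falls off the work surface, if the arm or the gripper's body presses on something with over 40 N, if the wrist force passes 120 N, or if a joint passes its speed limit or range.

## Working session

There is one attempt and no reset: what is moved stays moved. The work goes in short steps, Python scripts to look and compute and a tool call to move; the robot and the scene stay as the last step left them, time stands still between calls to the robot, and variables do not carry over. Pictures are saved under pics/ and viewed, at most 10 in all, crops included, and the job is handed in when it is done.

Besides the shell and the picture viewer there is one more tool, called by a JSON object that holds its "name" and its "arguments". send_rows: Moves the arm, as the interface text tells. Its arguments: {"type":"object","properties":{"plan":{"type":"array","items":{"type":"array","items":{"type":"number"}}},"grip":{"type":"number"},"grip_force":{"type":"number"}},"required":["plan"]}

```bash
mkdir -p pics; python3 - <<'E'
from station import *
import cv2,numpy as np
for n in("top","side"):
    im=read_camera(n);cv2.imwrite(f"pics/{n}0.png",im[:,:,::-1]);i=camera_info(n)
    print(n,i["fx"],i["cx"],i["cy"],np.round(i["camera_from_world"],3).tolist())
s=read_state();print(s["eef_pos"],np.round(s["eef_rot"],3).tolist(),s["time_s"],s["opening"])
E
```

```text
top 422.5387944754035 323.22298729498743 197.59753782196879 [[0.004, -1.0, -0.005, 0.157], [-0.983, -0.003, -0.186, 0.584], [0.186, 0.006, -0.983, 0.834], [0.0, 0.0, 0.0, 1.0]]
side 441.8123295607956 317.8126623696853 198.099499306837 [[-0.929, -0.368, 0.025, 0.596], [-0.195, 0.432, -0.88, 0.125], [0.313, -0.823, -0.474, 0.83], [0.0, 0.0, 0.0, 1.0]]
[ 0.27722186 -0.55977175  0.21340258] [[0.896, 0.444, -0.0], [0.444, -0.896, 0.001], [0.0, -0.001, -1.0]] 0.1 0.09149038672615921
```

View pics/top0.png

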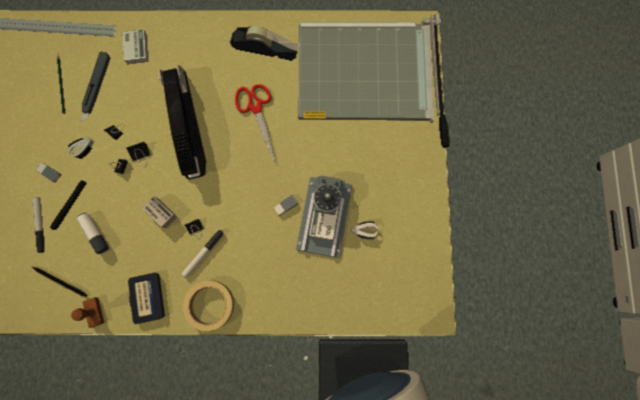

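View pics/side0.png

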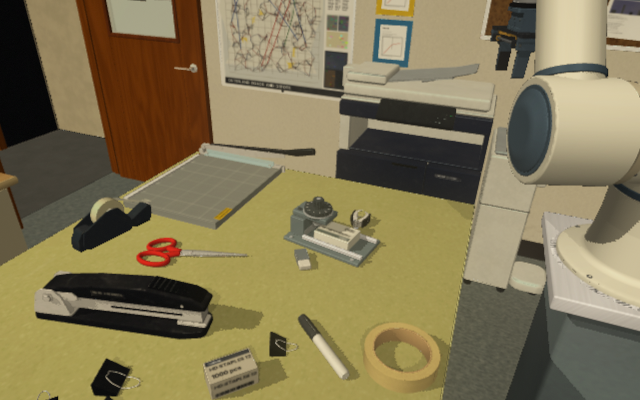

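The top view shows the press at about (325,215), with its knob at (327,196), the carton at (322,225), the eraser at (287,205) and the staple remover at (368,230). In the side view the knob is at about (318,202) and the carton at (338,234). Next I'll crop both for accurate points.

```bash
python3 - <<'E'
import cv2,numpy as np
a=cv2.imread("pics/top0.png")[165:270,265:395];b=cv2.imread("pics/side0.png")[185:275,275:390]
A=cv2.resize(a,None,fx=5.6,fy=5.6,interpolation=cv2.INTER_CUBIC)
B=cv2.resize(b,None,fx=6.5,fy=6.5,interpolation=cv2.INTER_CUBIC)
cv2.imwrite("pics/ta.png",A);cv2.imwrite("pics/sa.png",B)
E
```

```text
(no output)
```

View pics/ta.png

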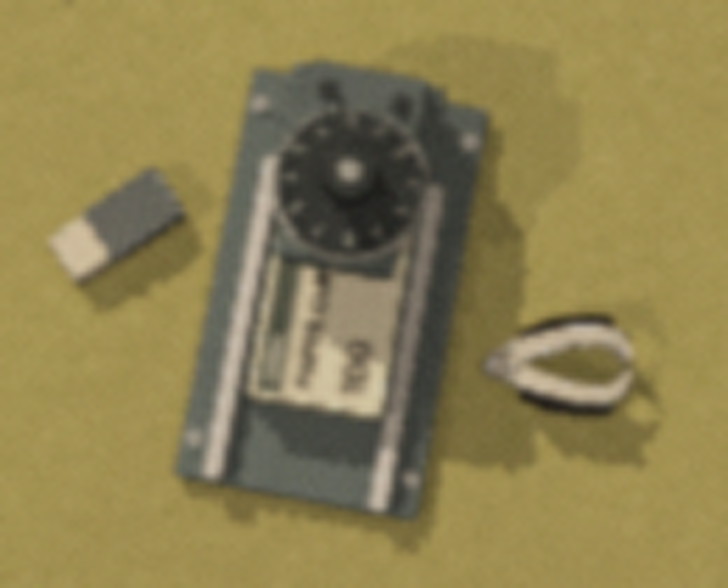

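View pics/sa.png

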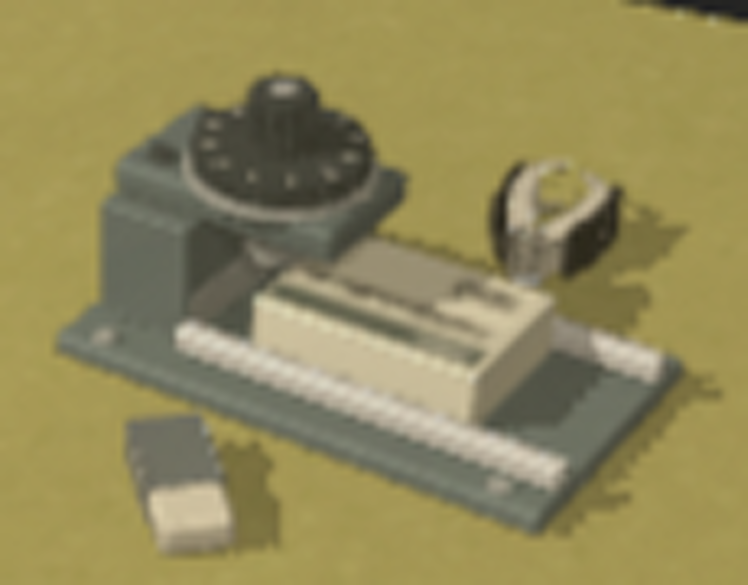

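Crop pixels: the knob top is at (349,170) in top and (285,90) in side. The base corners in the top crop are (255,70), (490,108), (180,472) and (415,517). The carton's front top corners are (250,392) and (380,415) in top, (475,372) and (552,297) in side.

```bash
cat > h.py <<'E'
from station import *
import numpy as np
def ray(n,p):
    i=camera_info(n);T=np.array(i["camera_from_world"]);R=T[:3,:3]
    return -R.T@T[:3,3],R.T@np.array([(p[0]-i["cx"])/i["fx"],(p[1]-i["cy"])/i["fy"],1])
def plane(n,p,z):
    o,d=ray(n,p);return o+d*(z-o[2])/d[2]
def tri(p,q):
    (o,d),(a,b)=ray("top",p),ray("side",q)
    s=np.linalg.lstsq(np.c_[d,-b],a-o,rcond=None)[0];x,y=o+d*s[0],a+b*s[1]
    return (x+y)/2,np.linalg.norm(x-y)
t=lambda u,v:((u+.5)/5.6-.5+265,(v+.5)/5.6-.5+165)
s=lambda u,v:((u+.5)/6.5-.5+275,(v+.5)/6.5-.5+185)
E
python3 - <<'E'
from h import *
np.set_printoptions(precision=4,suppress=True)
k,e=tri(t(349,170),s(285,90));print("knob",k,e)
for n,a,b in(("cL",(250,392),(475,372)),("cR",(380,415),(552,297)),("baseFL",(180,472),(535,520)),("baseFR",(415,517),(680,365))):print(n,*tri(t(*a),s(*b)))
P=np.array([plane("top",t(*c),.008) for c in((255,70),(490,108),(180,472),(415,517))]);print(P)
d=P[0]+P[1]-P[2]-P[3];w=P[0]+P[2]-P[1]-P[3]
print("yaw",np.degrees(np.arctan2(d[1],d[0])),np.degrees(np.arctan2(-w[0],w[1])),"len",np.linalg.norm(d)/2,np.linalg.norm(w)/2)
# rails: line fit
r=[plane("top",t(*c),.016) for c in((270,160),(213,475),(434,190),(380,505))]
for i in(0,2):
    q=r[i]-r[i+1];print("rail yaw",np.degrees(np.arctan2(q[1],q[0])))
for y in np.radians([-9,-10,-11,-12]):
    x=np.array([np.cos(y),np.sin(y)]);n=np.array([-x[1],x[0]])
    print(np.degrees(y),"knob vs base center x,y",(k[:2]-P.mean(0)[:2])@x,(k[:2]-P.mean(0)[:2])@n, [( (p[:2]-k[:2])@x).round(4) for p in (plane("top",t(250,392),.028),plane("top",t(380,415),.028))])
print("eraser",plane("top",t(115,225),.013),"remover",plane("top",t(565,365),.02))
print(k[:2], plane("top",t(349,170),.086),plane("side",s(285,90),.086))
E
```

```text
knob [0.5827 0.1513 0.0864] 0.0003603045663760171
cL [0.5078 0.1886 0.0299] 9.83841245288599e-05
cR [0.4996 0.1392 0.0285] 0.0005131135235907046
baseFL [0.4793 0.2165 0.0053] 0.0006196339906877959
baseFR [0.462  0.1252 0.0058] 2.7254156776051387e-05
[[0.6389 0.1887 0.008 ]
 [0.6236 0.0949 0.008 ]
 [0.4788 0.2163 0.008 ]
 [0.4619 0.1253 0.008 ]]
yaw -10.193892080230016 -9.898189505946755 len 0.1634644922643113 0.09379838964017485
rail yaw -9.585041511735682
rail yaw -9.800847839091345
-9.0 knob vs base center x,y 0.0323224281694748 1.2789405124112238e-05 [np.float64(-0.0797), np.float64(-0.0804)]
-10.0 knob vs base center x,y 0.03231728210121107 0.0005768916106893415 [np.float64(-0.0801), np.float64(-0.08)]
-11.0 knob vs base center x,y 0.032302291875754785 0.0011408180894814796 [np.float64(-0.0805), np.float64(-0.0795)]
-12.000000000000002 knob vs base center x,y 0.03227746205927381 0.001704397064032209 [np.float64(-0.0809), np.float64(-0.079)]
eraser [0.575 0.243 0.013] remover [0.5196 0.0677 0.02  ]
[0.5827 0.1513] [0.583  0.1513 0.086 ] [0.5828 0.1505 0.086 ]
```

Triangulated knob is (0.583, 0.151, 0.0864), against 0.086 expected. Base size and yaw of about -10° agree with the text, and the carton front is at press x of about -80 mm, so it needs about 18 mm of travel. I'll go to the place above the channel front, with tool x along -press x (yaw 170°).

{"name": "send_rows", "arguments": {"plan": [[25.1, -28.3, 0, 0], [25.1, -28.3, 0, 0], [25.1, -28.3, 0, 0], [25.1, -28.3, 0, 0], [25.1, -28.3, 0, 0], [25.1, -28.3, 0, 0], [25.1, -28.3, 0, 0], [25.1, -28.3, 0, 0], [25.1, -28.3, 0, 0], [25.1, -28.3, 0, 0]], "grip": 1, "grip_force": 10}}

```text
time_s: 0.93
eef_pos: [0.3766, -0.1933, 0.2139]
eef_rot: [[0.896, 0.443, -0.0], [0.443, -0.896, 0.0], [-0.0, -0.0, -1.0]]
contact_force: [1.8, 1.1, -0.4]
opening: 0.0275
grip_force: 0.0
```

{"name": "send_rows", "arguments": {"plan": [[25.1, -28.3, 0, 0], [25.1, -28.3, 0, 0], [25.1, -28.3, 0, 0], [25.1, -28.3, 0, 0], [25.1, -28.3, 0, 0], [25.1, -28.3, 0, 0], [25.1, -28.3, 0, 0], [25.1, -28.3, 0, 0], [25.1, -28.3, 0, 0], [25.1, -28.3, 0, 0]]}}

```text
time_s: 1.77
eef_pos: [0.4759, 0.1719, 0.2138]
eef_rot: [[0.896, 0.444, -0.0], [0.444, -0.896, -0.0], [-0.0, -0.0, -1.0]]
contact_force: [0.4, -0.9, 0.4]
opening: 0.0008
grip_force: 0.0
```

{"name": "send_rows", "arguments": {"plan": [[0, 0, 0, -7.1], [0, 0, 0, -7.1], [0, 0, 0, -7.1], [0, 0, 0, -7.1], [0, 0, 0, -7.1], [0, 0, 0, -7.1], [0, 0, 0, -7.1], [0, 0, 0, -7.1], [0, 0, 0, -7.1], [0, 0, 0, -7.1]]}}

```text
time_s: 2.6
eef_pos: [0.4759, 0.1699, 0.2137]
eef_rot: [[-0.134, 0.991, -0.001], [0.991, 0.134, -0.0], [0.0, -0.001, -1.0]]
contact_force: [-0.1, 0.3, 0.1]
opening: 0.0005
grip_force: 0.0
```

{"name": "send_rows", "arguments": {"plan": [[0, 0, 0, -7.1], [0, 0, 0, -7.1], [0, 0, 0, -7.1], [0, 0, 0, -7.1], [0, 0, 0, -7.1], [0, 0, 0, -7.1], [0, 0, 0, -7.1], [0, 0, 0, -7.1], [0, 0, 0, -7.1], [0, 0, 0, -7.1], [0, 0, 0, -1.6], [0, 0, 0, 0]]}}

```text
time_s: 3.6
eef_pos: [0.4759, 0.1698, 0.2137]
eef_rot: [[-0.985, 0.173, -0.001], [0.173, 0.985, -0.0], [0.0, -0.0, -1.0]]
contact_force: [0.1, 0.4, -0.4]
opening: 0.0009
grip_force: 0.0
```

```bash
cat >> h.py <<'E'
K=np.array([.5828,.1512]);Y=np.radians(-10);X=np.array([np.cos(Y),np.sin(Y)]);N=np.array([-X[1],X[0]])
def st():
    s=read_state();p=s["eef_pos"];R=s["eef_rot"];f=s["contact_force"]
    print("t",round(s["time_s"],2),"world",np.round(p,4),"press mm x,y",np.round([(p[:2]-K)@X*1e3,(p[:2]-K)@N*1e3],1),"yaw",np.degrees(np.arctan2(R[1,0],R[0,0])).round(2),"F",np.round(f,2),"M",np.round(s["moment"],3),"j",np.round(s["joint_positions"],2),s["opening"],s["grip_force"],"tilt",np.round(R[:,2],3))
E
python3 -c "from h import *;st()"
```

```text
t 3.6 world [0.4759 0.1698 0.2137] press mm x,y [-108.5   -0.2] yaw 170.04 F [ 0.13  0.43 -0.4 ] M [ 0.073 -0.185 -0.01 ] j [ 0.22  0.33  1.64 -0.    1.18 -1.17] 0.0009422305719357107 0.0 tilt [-0.001 -0.    -1.   ]
```

{"name": "send_rows", "arguments": {"plan": [[0, 0, 25, 0], [0, 0, 25, 0], [0, 0, 25, 0], [0, 0, 25, 0], [0, 0, 25, 0], [0, 0, 25, 0], [0, 0, 20, 0], [0, 0, 15, 0], [0, 0, 8, 0], [0, 0, 5, 0], [0, 0, 0, 0]]}}

```text
time_s: 4.52
eef_pos: [0.4758, 0.1698, 0.0154]
eef_rot: [[-0.984, 0.175, -0.001], [0.175, 0.984, -0.0], [0.001, -0.0, -1.0]]
contact_force: [-0.6, 0.5, 0.1]
opening: 0.0006
grip_force: 0.0
```

```bash
python3 - <<'E'
from h import *
import cv2
st()
b=read_camera("side")[150:275,260:420];cv2.imwrite("pics/s1.png",cv2.resize(b,None,fx=4.5,fy=4.5,interpolation=cv2.INTER_CUBIC)[:,:,::-1])
E
```

```text
t 4.52 world [0.4758 0.1698 0.0154] press mm x,y [-108.6   -0.2] yaw 169.9 F [-0.57  0.52  0.11] M [ 0.055 -0.082 -0.018] j [ 0.22  0.63  1.83  0.    0.69 -1.17] 0.0005947089958898908 0.0 tilt [-0.001 -0.    -1.   ]
```

View pics/s1.png

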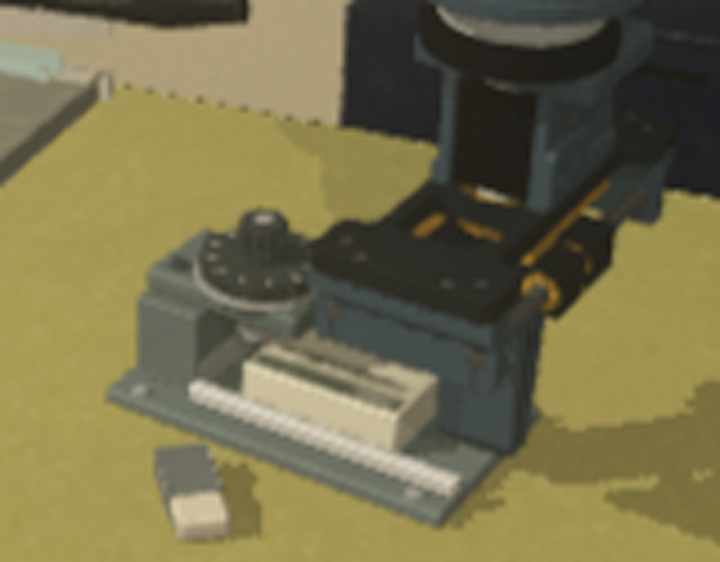

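The fingers stand in the channel in front of the carton (carton front at about (415,430)) and nothing else is touched. I'll now push slowly.

{"name": "send_rows", "arguments": {"plan": [[-3, 0, 0, 0], [-3, 0, 0, 0], [-3, 0, 0, 0], [-2, 0, 0, 0], [-1.5, 0, 0, 0], [-1.5, 0, 0, 0], [-1.5, 0, 0, 0], [-1.5, 0, 0, 0], [-1.5, 0, 0, 0], [-1.5, 0, 0, 0], [-1.5, 0, 0, 0], [-1.5, 0, 0, 0]]}}

```text
time_s: 5.57
eef_pos: [0.4988, 0.1659, 0.0159]
eef_rot: [[-0.985, 0.175, -0.0], [0.175, 0.985, -0.0], [0.0, -0.0, -1.0]]
contact_force: [0.2, 0.2, 0.5]
opening: 0.0003
grip_force: 0.1
```

```bash
python3 -c "from h import *;st()"
```

```text
t 5.57 world [0.4988 0.1659 0.0159] press mm x,y [-85.2  -0.1] yaw 169.95 F [0.17 0.16 0.47] M [ 0.114 -0.103 -0.026] j [ 0.21  0.64  1.78 -0.    0.72 -1.19] 0.00029659707380919623 0.12020691996440291 tilt [-0. -0. -1.]
```

{"name": "send_rows", "arguments": {"plan": [[-1, 0, 0, 0], [-1, 0, 0, 0], [-1, 0, 0, 0], [-1, 0, 0, 0], [-0.5, 0, 0, 0], [-0.5, 0, 0, 0]]}}

```text
time_s: 6.07
eef_pos: [0.5036, 0.165, 0.0159]
eef_rot: [[-0.985, 0.175, -0.0], [0.175, 0.985, 0.0], [0.0, -0.0, -1.0]]
contact_force: [0.0, 0.3, 0.8]
opening: 0.0002
grip_force: 0.2
```

{"name": "send_rows", "arguments": {"plan": [[-0.5, 0, 0, 0], [-0.5, 0, 0, 0]]}}

```text
time_s: 6.23
eef_pos: [0.5046, 0.1648, 0.0159]
eef_rot: [[-0.985, 0.175, -0.0], [0.175, 0.985, 0.0], [0.0, 0.0, -1.0]]
contact_force: [-0.4, -0.0, -0.4]
opening: 0.0009
grip_force: 0.1
```

{"name": "send_rows", "arguments": {"plan": [[-0.5, 0, 0, 0]]}}

```text
time_s: 6.32
eef_pos: [0.5051, 0.1647, 0.0159]
eef_rot: [[-0.985, 0.175, -0.0], [0.175, 0.985, -0.0], [0.0, -0.0, -1.0]]
contact_force: [-0.2, 0.6, -0.3]
opening: 0.0003
grip_force: 0.1
```

```bash
python3 - <<'E'
from h import *
import cv2
st()
b=read_camera("side")[180:275,275:400];cv2.imwrite("pics/s2.png",cv2.resize(b,None,fx=6,fy=6,interpolation=cv2.INTER_CUBIC)[:,:,::-1])
E
```

```text
t 6.32 world [0.5051 0.1647 0.0159] press mm x,y [-78.9  -0.2] yaw 169.95 F [-0.21  0.57 -0.31] M [ 0.074 -0.108 -0.002] j [ 0.2   0.65  1.76  0.    0.73 -1.19] 0.0003172102351883428 0.12007922166958451 tilt [-0. -0. -1.]
```

View pics/s2.png

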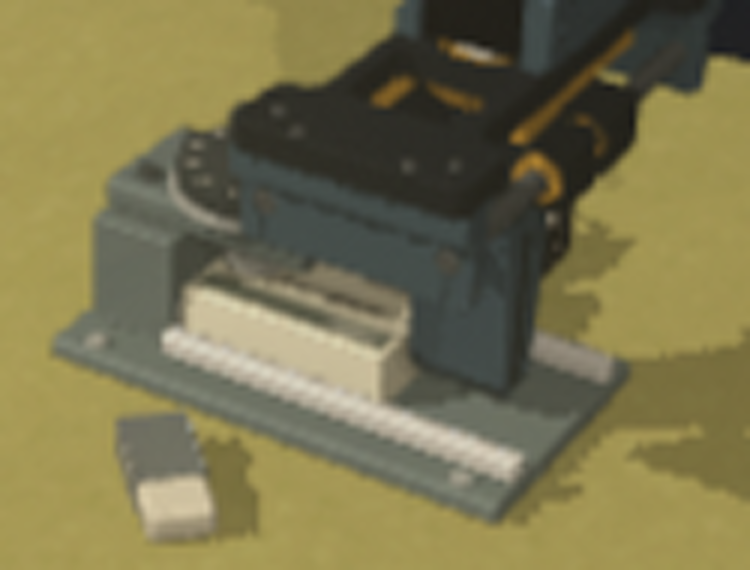

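The carton has slid deep under the head. Its front end is at about (395,370), touching the finger, and the ring is clear. A little more until the stop is felt.

{"name": "send_rows", "arguments": {"plan": [[-0.5, 0, 0, 0], [-0.3, 0, 0, 0]]}}

```text
time_s: 6.53
eef_pos: [0.5056, 0.1646, 0.0159]
eef_rot: [[-0.985, 0.175, -0.001], [0.175, 0.985, 0.0], [0.001, -0.0, -1.0]]
contact_force: [-3.4, 1.7, 1.2]
opening: 0.0005
grip_force: 1.7
```

{"name": "send_rows", "arguments": {"plan": [[-0.3, 0, 0, 0], [-0.3, 0, 0, 0]]}}

```text
time_s: 6.7
eef_pos: [0.5056, 0.1646, 0.0159]
eef_rot: [[-0.985, 0.175, -0.001], [0.175, 0.985, 0.0], [0.001, -0.0, -1.0]]
contact_force: [-7.4, 2.5, 4.7]
opening: 0.0008
grip_force: 3.5
```

{"name": "send_rows", "arguments": {"plan": [[-0.3, 0, 0, 0], [-0.2, 0, 0, 0]]}}

```text
time_s: 6.87
eef_pos: [0.5057, 0.1645, 0.0158]
eef_rot: [[-0.985, 0.175, -0.002], [0.175, 0.985, 0.0], [0.002, -0.0, -1.0]]
contact_force: [-9.0, 4.3, 6.6]
opening: 0.0005
grip_force: 4.6
```

The force rises at press x -78.3 (front at -62.3, where home is 62), so it is against the stop. I'll back off, rise and open.

{"name": "send_rows", "arguments": {"plan": [[2, 0, 0, 0], [8, 0, 0, 0], [8, 0, 0, 0], [0, 0, -20, 0], [0, 0, -25, 0], [0, 0, -25, 0], [0, 0, -25, 0], [0, 0, -20, 0], [0, 0, -10, 0], [0, 0, 0, 0]]}}

```text
time_s: 7.7
eef_pos: [0.4898, 0.1679, 0.1426]
eef_rot: [[-0.985, 0.174, 0.003], [0.174, 0.985, 0.001], [-0.003, 0.001, -1.0]]
contact_force: [0.6, 0.9, -0.8]
opening: 0.0002
grip_force: 0.0
```

{"name": "send_rows", "arguments": {"plan": [[0, 0, 0, 0], [-10, 0, 0, 0], [-15, 0, 0, 0], [-20, 0, 0, 0], [-20, 0, 0, 0], [-15, 0, 0, 0], [-10, 0, 0, 0], [-4, 0, 0, 0], [0, 0, 0, 0]], "grip": 0.2}}

```text
time_s: 8.45
eef_pos: [0.5821, 0.1509, 0.1398]
eef_rot: [[-0.985, 0.175, -0.001], [0.175, 0.985, -0.0], [0.001, -0.0, -1.0]]
contact_force: [-0.6, 1.1, 0.3]
opening: 0.0576
grip_force: 0.0
```

```bash
python3 - <<'E'
from h import *
import cv2
st()
b=read_camera("top")[150:280,250:410];c=read_camera("side")[165:280,265:400]
f=lambda q:cv2.resize(q,(400,400*q.shape[0]//q.shape[1]),interpolation=cv2.INTER_CUBIC)
b,c=f(b),f(c);h=min(len(b),len(c));cv2.imwrite("pics/b3.png",np.hstack([b[:h],c[:h]])[:,:,::-1])
E
```

```text
t 8.45 world [0.5821 0.1509 0.1398] press mm x,y [-0.7 -0.5] yaw 169.92 F [-0.63  1.15  0.31] M [ 0.087 -0.08  -0.027] j [ 0.15  0.54  1.49 -0.    1.11 -1.24] 0.05763604454664466 0.0 tilt [-0.001 -0.    -1.   ]
```

View pics/b3.png

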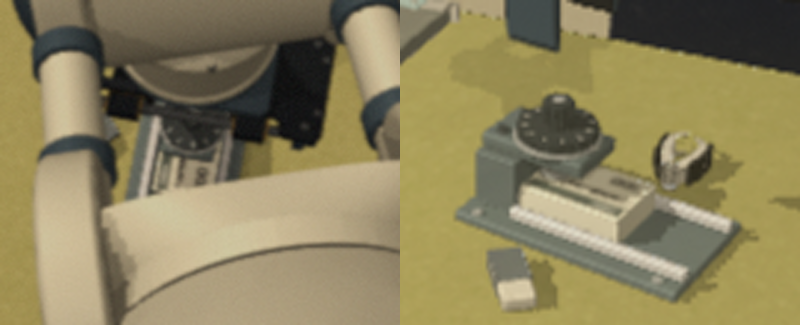

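Side view: the carton is under the head with its front top corner at crop (617,215). Eraser and remover are untouched and the ring looks unchanged. I'll centre and descend on the knob with the fingers open.

{"name": "send_rows", "arguments": {"plan": [[-0.6, 0.5, 10, 0], [0, 0, 15, 0], [0, 0, 15, 0], [0, 0, 12, 0], [0, 0, 8, 0], [0, 0, 5, 0], [0, 0, 2, 0], [0, 0, 0, 0], [0, 0, 0, 0]]}}

```text
time_s: 9.3
eef_pos: [0.5827, 0.1516, 0.0743]
eef_rot: [[-0.985, 0.175, 0.001], [0.175, 0.985, 0.0], [-0.001, 0.0, -1.0]]
contact_force: [0.8, 0.6, 0.5]
opening: 0.0731
grip_force: 0.0
```

```bash
python3 - <<'E'
from h import *
import cv2
st()
p=plane("side",(265+217/2.963,165+215/2.963),.028)[:2];print("carton corner x,y",(p-K)@X,(p-K)@N)
b=read_camera("side")[165:265,265:385];cv2.imwrite("pics/s4.png",cv2.resize(b,None,fx=6,fy=6,interpolation=cv2.INTER_CUBIC)[:,:,::-1])
E
```

```text
t 9.3 world [0.5827 0.1516 0.0743] press mm x,y [-0.2  0.4] yaw 169.95 F [0.82 0.55 0.48] M [ 0.121 -0.116  0.008] j [ 0.16  0.62  1.55  0.    0.97 -1.24] 0.07306256329290314 0.0 tilt [ 0.001  0.    -1.   ]
carton corner x,y -0.05738797088115985 0.018532878124929274
```

View pics/s4.png

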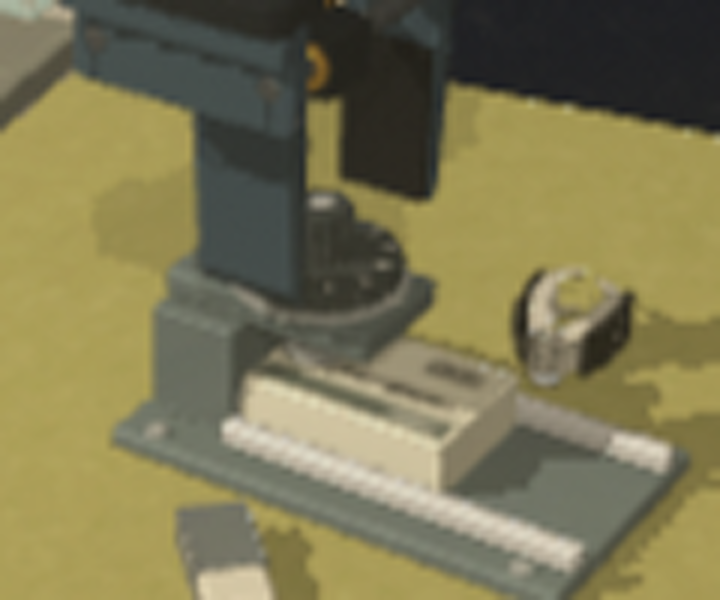

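The fingers straddle the knob at (325,200), clear above the ring. Close gently first.

{"name": "send_rows", "arguments": {"plan": [[0, 0, 0, 0], [0, 0, 0, 0], [0, 0, 0, 0], [0, 0, 0, 0], [0, 0, 0, 0], [0, 0, 0, 0], [0, 0, 0, 0], [0, 0, 0, 0], [0, 0, 0, 0], [0, 0, 0, 0]], "grip": 1, "grip_force": 15}}

```text
time_s: 10.18
eef_pos: [0.5824, 0.1512, 0.0739]
eef_rot: [[-0.985, 0.175, -0.0], [0.175, 0.985, -0.0], [0.0, -0.0, -1.0]]
contact_force: [-0.9, -4.1, 1.1]
opening: 0.0195
grip_force: 15.0
```

```bash
python3 -c "from h import *;st()"
```

```text
t 10.18 world [0.5824 0.1512 0.0739] press mm x,y [-0.4 -0.1] yaw 169.94 F [-0.94 -4.08  1.12] M [-0.68  -0.05   0.007] j [ 0.16  0.62  1.55 -0.    0.97 -1.24] 0.01953032903077025 15.00010997056961 tilt [-0. -0. -1.]
```

{"name": "send_rows", "arguments": {"plan": [[0, -0.4, 0, 0], [0, 0, 0, 0], [0, 0, 0, 0], [0, 0, 0, 0]], "grip_force": 40}}

```text
time_s: 10.52
eef_pos: [0.5824, 0.1512, 0.0739]
eef_rot: [[-0.985, 0.175, -0.0], [0.175, 0.985, 0.0], [0.0, 0.0, -1.0]]
contact_force: [-0.4, -1.0, 0.4]
opening: 0.0184
grip_force: 40.0
```

```bash
cat >> h.py <<'E'
def q():
    s=read_state();R=s["eef_rot"];p=s["eef_pos"]
    l=[s["time_s"],(170-np.degrees(np.arctan2(R[1,0],R[0,0])))%360,s["moment"][2],s["joint_torque"][5],*s["contact_force"],p[2]*1e3,s["grip_force"],(p[:2]-K)@X*1e3,(p[:2]-K)@N*1e3]
    l=[round(float(v),4) for v in l];print(*l);open("log.txt","a").write(" ".join(map(str,l))+"\n")
E
python3 -c "from h import *;q()"
```

```text
10.5167 0.0586 -0.0517 -0.0223 -0.3749 -1.0337 0.4418 73.919 40.0 -0.3768 -0.109
```

{"name": "send_rows", "arguments": {"plan": [[0, 0, 0, 1], [0, 0, 0, 1], [0, 0, 0, 1], [0, 0, 0, 1]]}}

```text
time_s: 10.85
eef_pos: [0.5824, 0.1512, 0.0739]
eef_rot: [[-0.97, 0.245, 0.0], [0.245, 0.97, 0.0], [-0.0, 0.0, -1.0]]
contact_force: [-0.0, -0.6, -0.1]
opening: 0.0187
grip_force: 40.0
```

```bash
python3 -c "from h import *;q()"
```

```text
10.85 4.1655 0.0737 -0.6113 -0.0125 -0.575 -0.095 73.9485 39.9998 -0.3468 -0.0501
```

{"name": "send_rows", "arguments": {"plan": [[0, 0, 0, 1], [0, 0, 0, 1]]}}

```text
time_s: 11.02
eef_pos: [0.5824, 0.1512, 0.0739]
eef_rot: [[-0.96, 0.278, 0.0], [0.278, 0.96, 0.0], [-0.0, 0.0, -1.0]]
contact_force: [0.9, 0.3, 0.1]
opening: 0.0187
grip_force: 40.0
```

```bash
python3 -c "from h import *;q()"
```

```text
11.0167 6.1589 0.0828 -0.6047 0.9072 0.2845 0.1469 73.9133 39.9997 -0.3633 -0.0459
```

{"name": "send_rows", "arguments": {"plan": [[0, 0, 0, 1], [0, 0, 0, 1]]}}

```text
time_s: 11.18
eef_pos: [0.5824, 0.1512, 0.0739]
eef_rot: [[-0.95, 0.312, 0.0], [0.312, 0.95, 0.0], [-0.0, 0.0, -1.0]]
contact_force: [-0.0, -0.3, 0.3]
opening: 0.0189
grip_force: 40.0
```

```bash
python3 -c "from h import *;q()"
```

```text
11.1833 8.1568 0.1258 -0.6068 -0.0137 -0.3157 0.3121 73.9216 39.9997 -0.3597 -0.0533
```

{"name": "send_rows", "arguments": {"plan": [[0, 0, 0, 1], [0, 0, 0, 1]]}}

```text
time_s: 11.35
eef_pos: [0.5824, 0.1512, 0.0739]
eef_rot: [[-0.939, 0.345, 0.0], [0.345, 0.939, 0.0], [0.0, 0.0, -1.0]]
contact_force: [-0.2, 0.7, -1.0]
opening: 0.0184
grip_force: 40.0
```

```bash
python3 -c "from h import *;q()"
```

```text
11.35 10.1549 0.0506 -0.6075 -0.2069 0.7436 -0.989 73.9186 39.9996 -0.3912 -0.0462
```

{"name": "send_rows", "arguments": {"plan": [[0, 0, 0, 1], [0, 0, 0, 1]]}}

```text
time_s: 11.52
eef_pos: [0.5825, 0.1512, 0.0739]
eef_rot: [[-0.926, 0.377, 0.0], [0.377, 0.926, 0.0], [-0.0, 0.0, -1.0]]
contact_force: [0.3, 0.9, -0.6]
opening: 0.0185
grip_force: 40.0
```

```bash
python3 -c "from h import *;q()"
```

```text
11.5167 12.1586 0.1032 -0.6073 0.3079 0.9261 -0.6366 73.927 39.9996 -0.3512 -0.0166
```

Joint-6 torque is a clean signal, with a free baseline of -0.607. 12 N corresponds to -0.667. Keep the same rate.

{"name": "send_rows", "arguments": {"plan": [[0, 0, 0, 1], [0, 0, 0, 1], [0, 0, 0, 1], [0, 0, 0, 1]]}}

```text
time_s: 11.85
eef_pos: [0.5825, 0.1512, 0.0739]
eef_rot: [[-0.898, 0.441, 0.0], [0.441, 0.898, 0.0], [-0.0, 0.0, -1.0]]
contact_force: [0.6, 3.2, -1.2]
opening: 0.0187
grip_force: 40.0
```

```bash
python3 -c "from h import *;q()"
```

```text
11.85 16.1547 0.0829 -0.6064 0.6113 3.2331 -1.1699 73.9183 39.9995 -0.3151 -0.0139
```

{"name": "send_rows", "arguments": {"plan": [[0, 0, 0, 1], [0, 0, 0, 1], [0, 0, 0, 1], [0, 0, 0, 1]]}}

```text
time_s: 12.18
eef_pos: [0.5825, 0.1513, 0.0739]
eef_rot: [[-0.865, 0.502, 0.0], [0.502, 0.865, 0.0], [-0.0, 0.0, -1.0]]
contact_force: [1.9, 4.7, -1.6]
opening: 0.0187
grip_force: 40.0
```

```bash
python3 -c "from h import *;q()"
```

```text
12.1833 20.1564 0.0811 -0.6042 1.9214 4.7439 -1.6285 73.9399 39.9994 -0.2959 0.0144
```

{"name": "send_rows", "arguments": {"plan": [[0, 0, 0, 1], [0, 0, 0, 1], [0, 0, 0, 1], [0, 0, 0, 1]]}}

```text
time_s: 12.52
eef_pos: [0.5825, 0.1513, 0.074]
eef_rot: [[-0.828, 0.561, 0.0], [0.561, 0.828, 0.0], [-0.0, 0.0, -1.0]]
contact_force: [1.6, 5.0, -2.4]
opening: 0.0184
grip_force: 40.0
```

```bash
python3 -c "from h import *;q()"
```

```text
12.5167 24.1555 0.0302 -0.6041 1.5854 4.9892 -2.3695 73.9635 39.9992 -0.2925 0.0534
```

{"name": "send_rows", "arguments": {"plan": [[0, 0.1, 0, 1], [0, 0.1, 0, 1], [0, 0.1, 0, 1], [0, 0.1, 0, 1]]}}

```text
time_s: 12.85
eef_pos: [0.5826, 0.1514, 0.0739]
eef_rot: [[-0.786, 0.618, -0.0], [0.618, 0.786, -0.0], [-0.0, -0.0, -1.0]]
contact_force: [0.5, 2.6, -0.1]
opening: 0.0186
grip_force: 40.0
```

```bash
python3 -c "from h import *;q()"
```

```text
12.85 28.1543 0.1342 -0.6113 0.4936 2.6023 -0.1101 73.9291 39.9996 -0.2155 0.1704
```

{"name": "send_rows", "arguments": {"plan": [[0, 0, 0, 1], [0, 0, 0, 1], [0, 0, 0, 1], [0, 0, 0, 1]]}}

```text
time_s: 13.18
eef_pos: [0.5826, 0.1515, 0.0739]
eef_rot: [[-0.741, 0.671, -0.0], [0.671, 0.741, 0.0], [0.0, -0.0, -1.0]]
contact_force: [0.9, 4.3, 0.0]
opening: 0.0185
grip_force: 40.0
```

```bash
python3 -c "from h import *;q()"
```

```text
13.1833 32.1538 0.072 -0.6064 0.8887 4.2732 0.0383 73.9213 39.9995 -0.221 0.2243
```

{"name": "send_rows", "arguments": {"plan": [[0, 0, 0, 1], [0, 0, 0, 1], [0, 0, 0, 1], [0, 0, 0, 1]]}}

```text
time_s: 13.52
eef_pos: [0.5827, 0.1515, 0.0739]
eef_rot: [[-0.693, 0.721, 0.0], [0.721, 0.693, 0.0], [-0.0, 0.0, -1.0]]
contact_force: [0.3, 3.7, -0.4]
opening: 0.0189
grip_force: 40.0
```

```bash
python3 -c "from h import *;q()"
```

```text
13.5167 36.1564 0.0353 -0.6033 0.2757 3.7387 -0.3984 73.9197 39.9996 -0.183 0.258
```

Still free (about -0.605). I'll continue.

{"name": "send_rows", "arguments": {"plan": [[0, 0, 0, 1], [0, 0, 0, 1], [0, 0, 0, 1], [0, 0, 0, 1]]}}

```text
time_s: 13.85
eef_pos: [0.5827, 0.1515, 0.0739]
eef_rot: [[-0.641, 0.768, 0.0], [0.768, 0.641, 0.0], [0.0, 0.0, -1.0]]
contact_force: [1.0, 4.2, -2.0]
opening: 0.0185
grip_force: 40.0
```

```bash
python3 -c "from h import *;q()"
```

```text
13.85 40.1596 0.0637 -0.5875 1.0353 4.2206 -1.972 73.9284 39.9993 -0.1438 0.2784
```

{"name": "send_rows", "arguments": {"plan": [[0, 0, 0, 1], [0, 0, 0, 1], [0, 0, 0, 1], [0, 0, 0, 1]]}}

```text
time_s: 14.18
eef_pos: [0.5827, 0.1515, 0.0739]
eef_rot: [[-0.586, 0.811, 0.0], [0.811, 0.586, 0.0], [-0.0, 0.0, -1.0]]
contact_force: [1.9, 5.2, -1.8]
opening: 0.0183
grip_force: 40.0
```

```bash
python3 -c "from h import *;q()"
```

```text
14.1833 44.1546 0.0945 -0.5722 1.8869 5.1639 -1.8415 73.9166 39.9994 -0.1384 0.3094
```

{"name": "send_rows", "arguments": {"plan": [[0, 0, 0, 1], [0, 0, 0, 1], [0, 0, 0, 1], [0, 0, 0, 1]]}}

```text
time_s: 14.52
eef_pos: [0.5828, 0.1516, 0.0739]
eef_rot: [[-0.528, 0.849, 0.0], [0.849, 0.528, 0.0], [-0.0, 0.0, -1.0]]
contact_force: [1.9, 5.4, -2.0]
opening: 0.0188
grip_force: 40.0
```

```bash
python3 -c "from h import *;q()"
```

```text
14.5167 48.1545 0.1392 -0.5571 1.8922 5.407 -2.0283 73.9123 39.999 -0.0867 0.3497
```

Contact was at about 36°. At 48° the torque rise gives about 9.4 N, or about 10.6 N by angle. Three more degrees brings it to about 12 N.

{"name": "send_rows", "arguments": {"plan": [[0, 0, 0, 1], [0, 0, 0, 1], [0, 0, 0, 1]]}}

```text
time_s: 14.77
eef_pos: [0.5828, 0.1516, 0.0739]
eef_rot: [[-0.482, 0.876, 0.0], [0.876, 0.482, 0.0], [-0.0, 0.0, -1.0]]
contact_force: [2.1, 4.9, -3.1]
opening: 0.0186
grip_force: 40.0
```

```bash
python3 -c "from h import *;q()"
```

```text
14.7667 51.1543 0.1247 -0.5458 2.0611 4.8915 -3.0962 73.9127 39.9992 -0.0431 0.373
```

The torque gives about 11.6 N. I'll let go, rise straight up and retreat.

{"name": "send_rows", "arguments": {"plan": [[0, 0, 0, 0], [0, 0, 0, 0], [0, 0, 0, 0], [0, 0, 0, 0], [0, 0, 0, 0], [0, 0, 0, 0]], "grip": 0.5}}

```text
time_s: 15.27
eef_pos: [0.5826, 0.1514, 0.0739]
eef_rot: [[-0.484, 0.875, -0.0], [0.875, 0.484, -0.0], [-0.0, -0.0, -1.0]]
contact_force: [-0.4, 0.7, 0.2]
opening: 0.0455
grip_force: 0.0
```

{"name": "send_rows", "arguments": {"plan": [[0, 0, -5, 0], [0, 0, -10, 0], [0, 0, -20, 0], [0, 0, -25, 0], [0, 0, -25, 0], [0, 0, -25, 0], [0, 0, -20, 0], [0, 0, -10, 0], [0, 0, 0, 0], [0, 0, 0, 0]]}}

```text
time_s: 16.1
eef_pos: [0.5825, 0.1515, 0.2139]
eef_rot: [[-0.484, 0.875, 0.0], [0.875, 0.484, 0.0], [-0.0, 0.0, -1.0]]
contact_force: [-0.2, 0.7, 0.2]
opening: 0.0457
grip_force: 0.0
```

```bash
python3 - <<'E'
from h import *
import cv2
q()
b=read_camera("side")[185:275,275:390];cv2.imwrite("pics/s5.png",cv2.resize(b,None,fx=6.5,fy=6.5,interpolation=cv2.INTER_CUBIC)[:,:,::-1])
E
```

```text
16.1 51.0548 -0.0725 0.0008 -0.2359 0.7224 0.2233 213.8711 0.0 -0.3092 0.2042
```

View pics/s5.png

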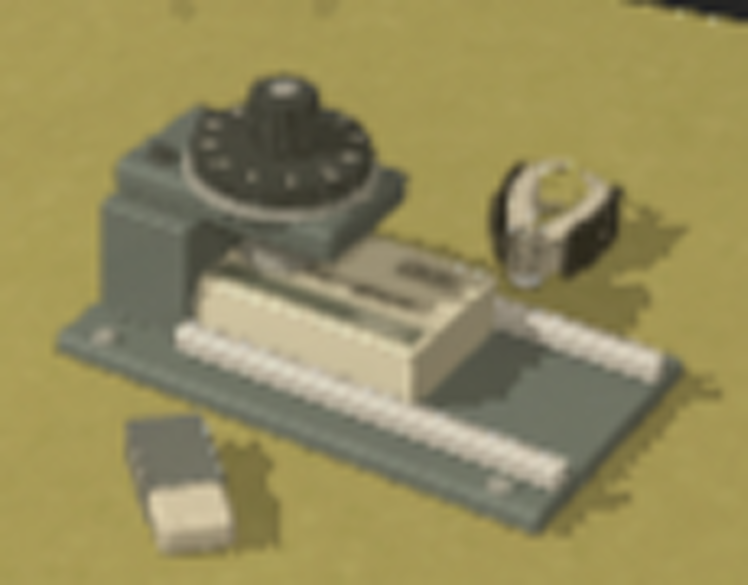

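The carton sits against the column, with its back edge at about (200,280). The foot is down on it, the ring dots are where they were before, and the eraser and remover have not moved. Handing in.

```bash
python3 -c "
from station import *
print(finish_job())"
```

```text
the job is handed in; nothing more can be done
None
```

The carton is pushed home against the back stop and nipped at about 12 N (11.6 N by torque, up to about 13 N by angle) using only the inner knob, then released; in the last picture the ring, eraser and staple remover have not moved, and the job was handed in at about 16 s with no verdict returned.

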